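# Brush off the reader and hold a slide flush on its sloped face

### The job

Use the brush to sweep the three ceramic chips off the reader's bed into the trough at its end, without touching them with the fingers or the slide, then stand the brush upright on the worktop again and let go of it. Then take the sample slide by its fin, tilt it to match the reader's sloped plate and hold its flat underside flush, square and centred over the round port with a light steady push. Finish while still gripping and pressing the slide there; do not shift the plate, press hard, or disturb the other things on the bench.

Things in the scene. Friction and masses are not known exactly. Their poses are not given: they have to be found in the camera images.
- reader: Reader's fixed grey base. Origin: under bed centre, on the worktop; x front to back, y to the trough end (left and away), z up; yawed -37 to -54 degrees. Flat bed top z 30 mm, x -36..+35, y -80..+80, between a front lip (x -42..-36, top z 37) and a hinge barrel and kerb behind (axis x 40, z 36, top z 41). Upright cheeks with clamp knobs (x 62..114, |y| 60..81, top z 89) flank the tilt plate.
- trough (a point): Centre of the floor of the open chip trough that continues the reader's bed at its far left (+y) end; axes as the reader's. Inside 86 (x) x 67 (y) mm, floor 4 mm and walls 30 mm above the worktop (level with the bed), no wall between bed and trough; the bed ends 34 mm before this point.
- tilt_plate: The reader's sloped stage face: flat aluminium plate behind the bed, 90 mm up the slope x 110 wide x 8 thick, clamped stiffly at a slope of 14 to 28 degrees, facing up and to the reader's front. Origin on the hinge axis at its foot; x up the slope, y as the reader's y, z out of the face; the face is the plane z = 6 mm, x -2..+88.
- port (a point): Centre of the round dark port (32 mm across, flush) on the face of the tilt plate, 42 mm up the slope from the hinge axis; lies on the face. x up the slope, y as the reader's y, z straight out of the face.
- plate_edge (a point): Middle of the upper edge of the tilt plate's face, 46 mm up the slope from the port.
- slide: Sample slide: rigid aluminium plate 56 (x) x 70 (y) x 5 mm, about 70 g, lying on the worktop left or right of the reader, yawed up to 23 degrees. Grey grip fin upright on its back, 32 (x) x 10 (y) mm, up to 45 mm above the underside (its foot 40 x 18 mm up to 8 mm). Origin: centre of the flat underside (sample side); z along the fin.
- instrument_case: Fixed white case with open lid at the right; obstacle. Origin: centre of its underside. Spans 0.12 m to the front and 0.17 m to each side of it; box and contents up to 0.2 m high, raised lid at the back up to 0.39 m.
- water_bath: Fixed white box-shaped bath at the left, behind; obstacle, 0.21 x 0.21 m, 0.19 m high. Origin: on the worktop under about its centre.
- brush: Small brush standing on stiff bristles on the worktop, on the other side of the reader than the slide, yawed up to 23 degrees: bristle block 62 (x) x 26 (y) x 26 mm high, wooden head 64 x 30 mm from 26 to 44 mm, upright handle 22 (x) x 14 (y) mm up to 126 mm. Origin: centre of the bristle tips; z up the handle. About 90 g.
- chip_0: Chunky chip of broken white ceramic, 22 mm across, 16 mm high, on the reader's bed. Origin: centre of its underside as it lies at the start. About 14 g.
- chip_1: Chunky chip of broken white ceramic, 22 mm across, 14 mm high, on the reader's bed. Origin: centre of its underside as it lies at the start. About 14 g.
- chip_2: Chunky chip of broken white ceramic, 21 mm across, 17 mm high, on the reader's bed. Origin: centre of its underside as it lies at the start. About 14 g.
- petri: Bystander, not needed: clear round petri dish with lid, 58 mm across, 15 mm high, left of the reader, before the water bath. Origin: centre of underside.
- white_bottle: Bystander, not needed: small white bottle with white ribbed cap, 27 mm across, 69 mm high, right of the reader. Origin: centre of underside.
- marker: Bystander, not needed: felt marker lying down, 12 x 124 x 12 mm, near the front edge, left of the reader. Origin: centre of underside.
- beaker: Bystander, not needed: small clear beaker, 45 x 49 mm, 58 mm high, at the left, behind the petri dish. Origin: centre of underside.
- bulb: Bystander, not needed: red rubber bulb with a neck, 49 mm across, 80 mm high, standing, at the left, behind the beaker. Origin: centre of underside.
- tape: Bystander, not needed: roll of tape lying flat, 82 mm across, 20 mm high, far left, near the front edge. Origin: centre of underside.
Not all that is in view belongs to the job. There is more than one size of the brush; the job needs the smaller.

How it is judged:
On the way, in this order (a step that is already met when the one before it is completed fails the run):
1. all three chips lie in the trough, the brush in the gripper (x of chip_0 in the frame of reader between -0.045 and 0.045 m and y of chip_0 in the frame of reader between 0.078 and 0.15 m and z of each of chip_0, chip_1, chip_2 in the frame of reader below 0.029 m and x of chip_1 in the frame of reader between -0.045 and 0.045 m and y of chip_1 in the frame of reader between 0.078 and 0.15 m and x of chip_2 in the frame of reader between -0.045 and 0.045 m and y of chip_2 in the frame of reader between 0.078 and 0.15 m and contact force between the fingers and brush above 1 N), for 0.1 s.
2. the brush stands on the worktop again, released (height (world z) of brush below 0.008 m and angle between brush's own z axis and vertical below 0.15 rad and contact force between the fingers and brush below 0.2 N), for 0.2 s.
At the end, for the whole second after the job is handed in: For the last second the gripped slide is pressed on the tilt plate (2-25 N), still, flush (0.05 rad, 3 mm), centred on the port (9 mm each way), square (0.12 rad). Chips in the trough; brush upright (0.15 rad), released on the worktop; plate edge shifted under 5 mm (all of step 2 and contact force between slide and tilt_plate between 2 and 25 N and contact force between the fingers and slide above 4 N and angle between the z axis of slide and the z axis of port, either way round below 0.05 rad and angle between the y axis of slide and the y axis of port, either way round below 0.12 rad and x of slide in the frame of port between -0.009 and 0.009 m and y of slide in the frame of port between -0.009 and 0.009 m and z of slide in the frame of port between -0.003 and 0.003 m and linear speed of slide below 0.01 m/s and contact force between slide and brush below 0.2 N and x of chip_0 in the frame of reader between -0.045 and 0.045 m and y of chip_0 in the frame of reader between 0.078 and 0.15 m and z of each of chip_0, chip_1, chip_2 in the frame of reader below 0.029 m and x of chip_1 in the frame of reader between -0.045 and 0.045 m and y of chip_1 in the frame of reader between 0.078 and 0.15 m and x of chip_2 in the frame of reader between -0.045 and 0.045 m and y of chip_2 in the frame of reader between 0.078 and 0.15 m and distance of plate_edge from where it was at the start of the episode below 0.005 m); the arm keeps its last pose, push and grip.
It fails at once if a chip is touched by the gripper, the arm or the slide (contact force between any of the fingers, the arm, slide and chip_0 above 0.3 N or contact force between any of the fingers, the arm, slide and chip_1 above 0.3 N or contact force between any of the fingers, the arm, slide and chip_2 above 0.3 N).
It fails at once if the slide is pressed on the plate with more than 45 N (contact force between slide and tilt_plate above 45 N).
It fails at once if the plate is shifted (distance of plate_edge from where it was at the start of the episode above 0.01 m).
It fails at once if another thing on the bench is pushed away (distance of any of petri, white_bottle, marker, beaker, bulb, tape from where it was at the start of the episode above 0.025 m).
It fails at once if a standing bystander is knocked over (angle between any of petri, white_bottle, beaker, bulb's own z axis and vertical above 0.5 rad).
It also fails if it takes over 64 s, if anything falls off the work surface, if the arm or the gripper's body presses on something with over 40 N, if the wrist force passes 120 N, or if a joint passes its speed limit or range.

### The arm

A 6-joint arm with a two-finger parallel gripper is mounted at the origin on a cart in front of the work surface, level with it; the furniture and walls round the work are solid. World frame = base frame: x ahead of the robot, y to its left, z up, the work surface at z = 0. Lengths are in m, angles in rad, forces in N, time in s.
With the tool pointing down it reaches from about 0.35 to 0.775 m from the base axis. Payload 5.5 kg.
Tool frame: the origin (TCP) lies at the very end of the fingers, on their centre line; the grasp point (between the pads) lies 19 mm behind it; z points along the fingers, y is the line along which they close (so a half turn about z gives the same grasp; the last joint's range is limited). The gripper opens to 85 mm and grips with 20 to 120 N. Pads are 22 mm wide; open, the fingers measure 114 mm over their backs; the gripper's body (76 mm by 85 mm) begins 54 mm behind the grasp point. The pads swing forward as they close: fully open they stand 13 mm farther back than shut.
Start: joints at [1.138, 0.313, 0.046, 1.304, 0, 1.431], TCP at [0.166, 0.551, 0.231] pointing down, gripper open.
Joint ranges: [-2.76, 2.76], [-0.86, 1.69], [-1.03, 1.26], [-2.2, 2.34], [-1.47, 1.5], [-3.14, 3.14]. Speed limits (rad/s): [2.57, 2.57, 3.14, 3.14, 3.14, 3.14].

### API

Orientations are given as a unit quaternion [w, x, y, z].
In Python, from workcell import env, viewer, nets gives the robot as it stands. The module is installed in compiled form; this text tells all that it offers.
- The arm moves only by the shell command python3 -m creep 'ROWS' [OPENING] [FORCE]. ROWS is a JSON list of rows, 1 to 8 of them, each of 6 numbers: dx, dy, dz in m, then a rotation vector rx, ry, rz in rad; each row is the pose to reach, as a shift and turn from the pose commanded when the command began, along the tool's axes at that moment; what a row does not reach only later rows make up. A row lasts 1/8 s, in which the tool goes at most 0.0625 m and 0.188 rad, less where a joint would pass 70% of its speed; a pose out of reach is approached as far as the arm can. OPENING is the finger opening in m, set as the command begins (- or left out keeps the last). The fingers move at their own pace and stop on an object; FORCE is the grip in N (left out, the last holds). Time passes only in rows, so rows that do not move let the fingers close. It prints the time, the measured TCP pose, the force, the opening and the grip force at its end.
- env.get_state(): the state, without advancing time (a new reading comes with each control period).
- viewer.read_camera(name): name is "scene" or "top"; returns a dict with "image" (420x560x3 uint8, red, green, blue), "K" (3x3 intrinsics, pixels), "R" (3x3) and "t" (3): a world point X has camera coordinates R X + t. Camera axes: x right, y down, z forward; pixel columns grow to the right and rows downward; lengths in m; the calibration is good to about 2 mm. A picture is of the moment at which its call begins. There is no depth.
- env.hand_in(): hands the job in; it is judged then, once.
Trained networks look in a picture, given as the dict that the camera call returned (one of the last four; its "shot" number tells which), for a name from the list of things; names that differ only in an ending like _2 or _b are one class to them, and where a whole thing is asked for, a point or a joint stands for the part that bears it (a point fixed in the world has none). Each returns a list of dicts, best first, with "confidence" (0 to 1); they miss things now and then, are a little off and sometimes report something else, mostly with a low value. They report only what shows in the picture. A call takes as long as a camera call. They do not tell look-alikes from the thing itself.
- nets.outline_of(label, picture): "region" (420x560 bool, what is visible of it) and "box" ([left, top, right, bottom] in pixels, round what is visible of it).
The state is a dict: "clock": time; "joint_pos": joint angles; "qvel": joint speeds; "tau": joint torques, N m; "tcp_pos": TCP position; "orientation": TCP orientation; "wrist_force": force on the tool from outside, world axes, zero at the start; "ft_torque": the same for the moment, N m; "finger_gap": finger opening in m; "grip_force": force on a finger pad.
Only numpy, scipy, OpenCV 4.12 (cv2) and the standard library are available. Lean on these libraries where they do the work, as an engineer would, in place of code of your own. Each camera call takes 0.05 s, during which the arm holds its last target. There are 200 camera calls.

## Working session

There is one attempt and no reset: what is moved stays moved. The work goes in short steps, Python scripts to look and compute and a shell command to move; the robot and the scene stay as the last step left them, time stands still between calls to the robot, and variables do not carry over. Pictures are saved under pics/ and viewed, at most 10 in all, crops included, and the job is handed in when it is done.

```bash
mkdir -p pics; cat > h.py <<'E'
import numpy as np, cv2
from workcell import env, viewer, nets
from scipy.spatial.transform import Rotation as Ro
def ray(p,u,v):
    d=p["R"].T@np.linalg.solve(p["K"],[u,v,1.0]); c=-p["R"].T@p["t"]; return c,d
def onz(p,u,v,z):
    c,d=ray(p,u,v); return c+d*(z-c[2])/d[2]
def proj(p,X):
    q=p["K"]@(p["R"]@np.asarray(X,float)+p["t"]); return q[:2]/q[2]
def save(p,name,box=None,s=1):
    im=p["image"]
    if box: im=im[box[1]:box[3],box[0]:box[2]]
    im=cv2.resize(im,None,fx=s,fy=s,interpolation=cv2.INTER_CUBIC); cv2.imwrite("pics/"+name,im[:,:,::-1])
def toolR():
    q=env.get_state()["orientation"]; return Ro.from_quat([q[1],q[2],q[3],q[0]])
E
python3 - <<'E'
from h import *
s=env.get_state(); print(s)
for n in("scene","top"):
    p=viewer.read_camera(n); save(p,n+"0.png",None,1.4); print(n,-p["R"].T@p["t"],p["R"].round(2).tolist())
    for l in "reader trough tilt_plate slide brush chip_0 port petri white_bottle marker beaker bulb tape".split():
        try: r=nets.outline_of(l,p)
        except Exception as e: print(l,e); continue
        for o in r[:5]:
            m=o["region"]; v,u=np.nonzero(m); print(l,round(o["confidence"],2),np.round(o["box"]).tolist(),u.mean().round(1) if len(u) else 0,v.mean().round(1) if len(u) else 0,len(u))
E
```

```text
{'clock': 0.0, 'joint_pos': array([1.13841571e+00, 3.13963789e-01, 4.49265156e-02, 1.30361034e+00,
       1.50497940e-05, 1.43121390e+00]), 'qvel': array([-2.55308655e-04,  1.18263690e-06, -1.20192101e-03, -5.76342112e-04,
       -5.96385258e-04, -1.67769419e-03]), 'tau': array([ 2.57716478e-03, -4.80625176e+01,  2.98536193e+01,  1.92100334e-02,
        5.23736787e-05,  9.24130916e-06]), 'tcp_pos': array([0.16573009, 0.55003379, 0.23040827]), 'orientation': array([-2.68342853e-04,  1.45876644e-01,  9.89302354e-01, -8.85926771e-04]), 'wrist_force': array([0.0927335 , 0.03020013, 0.64040946]), 'ft_torque': array([-0.00137705, -0.01965539,  0.04614499]), 'grip_force': 0.0, 'finger_gap': 0.08564958668880387}
scene [0.02291122 1.19204846 0.82176756] [[-0.91, -0.42, -0.02], [-0.21, 0.49, -0.84], [0.36, -0.76, -0.53]]
reader 0.81 [280.0, 174.0, 344.0, 220.0] 313.1 199.0 1807
trough 0.89 [282.0, 170.0, 348.0, 222.0] 312.8 198.8 1947
trough 0.23 [277.0, 238.0, 300.0, 277.0] 287.7 258.4 540
tilt_plate 0.62 [203.0, 260.0, 218.0, 283.0] 210.5 274.3 273
brush 0.92 [209.0, 298.0, 252.0, 368.0] 229
[... 958 characters left out ...]
 242.4 156
brush 0.22 [162.0, 243.0, 188.0, 264.0] 172.7 252.4 364
port 0.98 [317.0, 190.0, 358.0, 226.0] 335.6 208.6 781
petri 0.76 [233.0, 214.0, 248.0, 226.0] 240.2 218.6 188
white_bottle 0.66 [282.0, 188.0, 355.0, 244.0] 321.7 214.6 2253
white_bottle 0.53 [351.0, 176.0, 359.0, 190.0] 356.3 182.4 46
marker 0.57 [254.0, 252.0, 284.0, 255.0] 270.1 252.3 100
marker 0.47 [236.0, 212.0, 248.0, 228.0] 240.3 218.8 182
marker 0.34 [283.0, 192.0, 354.0, 249.0] 321.9 215.0 2336
beaker 0.74 [283.0, 191.0, 355.0, 245.0] 321.8 214.6 2278
beaker 0.48 [179.0, 202.0, 194.0, 223.0] 187.8 212.0 150
bulb 0.48 [174.0, 195.0, 191.0, 203.0] 183.2 197.3 106
tape 0.86 [162.0, 243.0, 183.0, 264.0] 172.7 252.7 379
```

View pics/scene0.png

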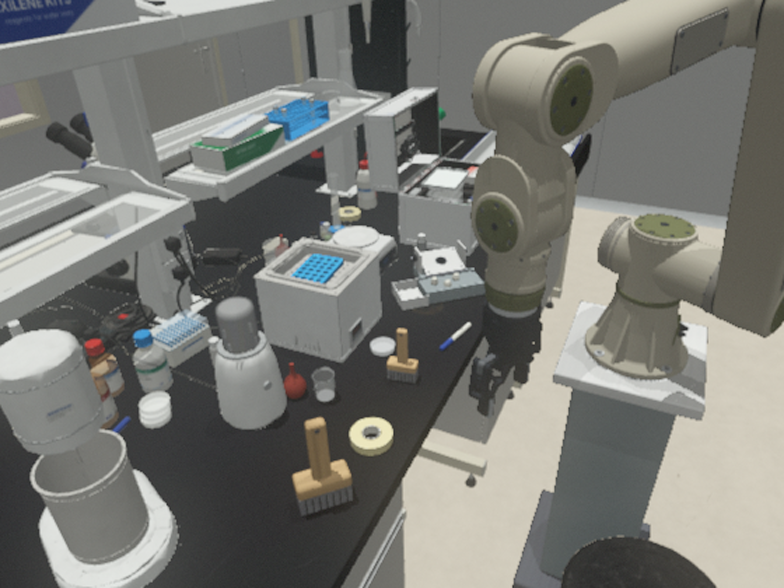

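View pics/top0.png

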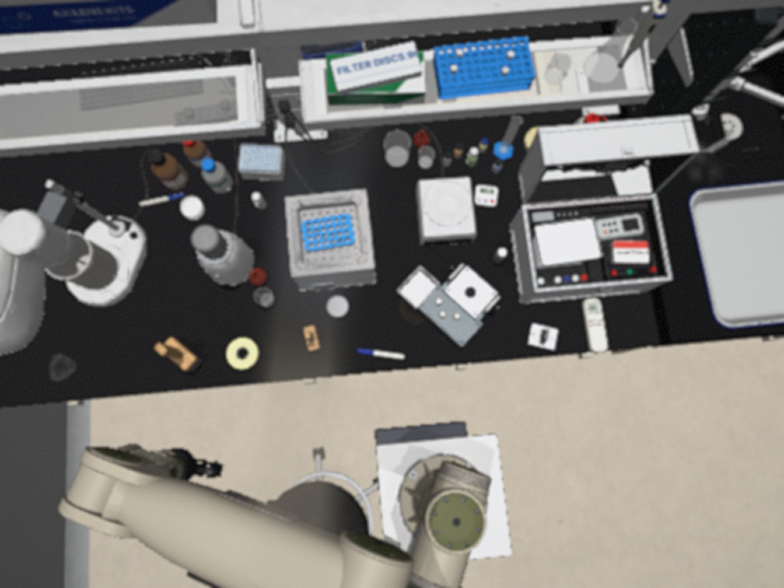

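Candidates for the small brush: (222,241) in top / (287,258) in scene, which is small and beside the petri dish. The large one is at (127,253) top / (230,338) scene, beside the tape. I choose the small one. The slide is at (387,240) top, and the white device with buttons at about (425,232) top is a look-alike. Next, a close crop to check.

```bash
python3 - <<'E'
from h import *
p=viewer.read_camera("top"); q=viewer.read_camera("scene"); print(p["K"].round(1).tolist(),q["K"].round(1).tolist())
a=cv2.resize(p["image"][175:260,205:405],None,fx=4,fy=4,interpolation=cv2.INTER_CUBIC)
b=cv2.resize(q["image"][165:280,260:360],None,fx=2.25,fy=2.25,interpolation=cv2.INTER_CUBIC)
im=np.zeros((600,800,3),np.uint8); im[:340]=a; im[340:340+b.shape[0],:b.shape[1]]=b
c=cv2.resize(q["image"][170:225,275:350],None,fx=4.6,fy=4.6,interpolation=cv2.INTER_CUBIC); im[340:340+253,300:300+c.shape[1]]=c
cv2.imwrite("pics/c1.png",im[:,:,::-1]); np.savez("cams.npz",**{k+n:c_[k] for n,c_ in(("t",p),("s",q)) for k in("K","R","t","image")})
for l in("brush","slide","chip_0","petri","white_bottle","marker"):
  for n,c_ in(("t",p),("s",q)):
    for o in nets.outline_of(l,c_)[:4]:
        v,u=np.nonzero(o["region"]); print(l,n,round(o["confidence"],2),np.round(o["box"]).tolist(),onz(c_,u.mean(),v.mean(),0.01).round(3))
E
```

```text
[[421.3, 0.0, 277.8], [0.0, 421.3, 205.2], [0.0, 0.0, 1.0]] [[420.6, 0.0, 285.2], [0.0, 420.6, 213.0], [0.0, 0.0, 1.0]]
brush t 0.96 [111.0, 244.0, 143.0, 265.0] [0.431 0.666 0.01 ]
brush t 0.54 [218.0, 235.0, 227.0, 250.0] [0.44  0.309 0.01 ]
brush s 0.74 [206.0, 296.0, 253.0, 371.0] [0.457 0.61  0.01 ]
brush s 0.73 [276.0, 236.0, 299.0, 274.0] [0.456 0.266 0.01 ]
slide t 0.59 [380.0, 232.0, 396.0, 249.0] [ 0.388 -0.312  0.01 ]
petri t 0.53 [234.0, 214.0, 247.0, 229.0] [0.525 0.234 0.01 ]
petri s 0.56 [266.0, 238.0, 287.0, 257.0] [0.519 0.234 0.01 ]
petri s 0.51 [301.0, 174.0, 331.0, 197.0] [ 0.545 -0.193  0.01 ]
white_bottle s 0.53 [203.0, 260.0, 219.0, 283.0] [0.635 0.426 0.01 ]
marker t 0.45 [254.0, 254.0, 287.0, 256.0] [0.384 0.128 0.01 ]
marker s 0.67 [199.0, 262.0, 218.0, 285.0] [0.633 0.427 0.01 ]
marker s 0.45 [314.0, 232.0, 338.0, 251.0] [0.384 0.14  0.01 ]
marker s 0.3 [278.0, 240.0, 301.0, 273.0] [0.456 0.264 0.01 ]
```

View pics/c1.png

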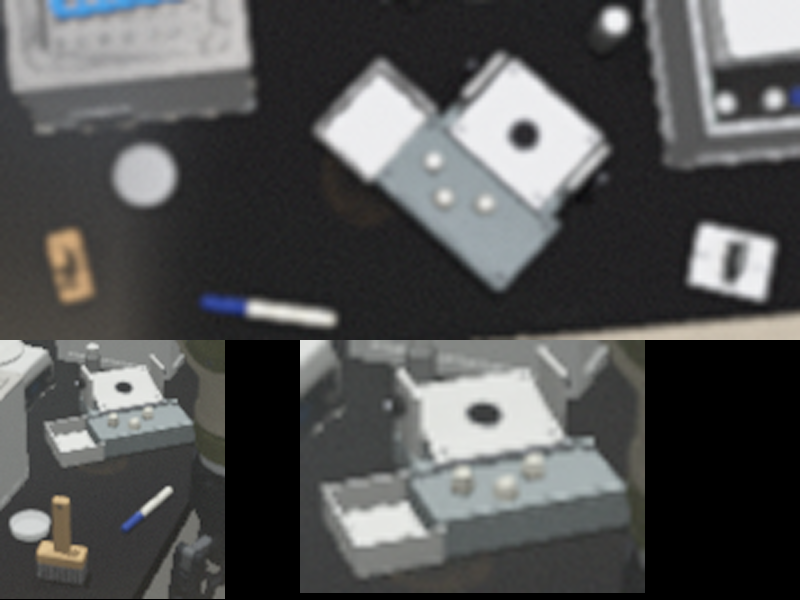

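```bash
cat > fit.py <<'E'
from h import *
from scipy.optimize import minimize
Z=np.load("cams.npz"); C={n:{k:Z[k+n] for k in("K","R","t","image")} for n in "ts"}
S=8
def boxpts(x0,x1,y0,y1,z0,z1): return np.array([[x,y,z] for x in(x0,x1) for y in(y0,y1) for z in(z0,z1)])/1e3
def mask(cam,parts,win):
    m=np.zeros(((win[3]-win[1])*S,(win[2]-win[0])*S),np.uint8)
    for P in parts:
        q=np.array([proj(cam,X) for X in P]); q=(q-np.array(win[:2])+.5)*S-.5
        cv2.fillConvexPoly(m,cv2.convexHull(np.round(q*16).astype(np.int32)),1,shift=4)
    return cv2.resize(m.astype(np.float32),(win[2]-win[0],win[3]-win[1]),interpolation=cv2.INTER_AREA)
def err(obs,mod): return np.abs(obs-mod).sum()/obs.sum()
def w(P,p): c,s=np.cos(p[2]),np.sin(p[2]); return np.asarray(P)@np.array([[c,s,0],[-s,c,0],[0,0,1]])+[p[0],p[1],0]
def nm(f,x0,d):
    best=None
    for k in range(3):
        r=minimize(f,x0,method="Nelder-Mead",options=dict(initial_simplex=[x0]+[np.array(x0)+np.eye(len(x0))[i]*d[i]*(-1)**k for i in range(len(x0))],xatol=1e-5,fatol=1e-6,maxiter=500)); x0=r.x
    return r
E
cat > f1.py <<'E'
from fit import *
def soft(im,lo,hi): return np.clip((im.astype(float)-lo)/(hi-lo),0,1).astype(np.float32)
def crop(a,w_): return a[w_[1]:w_[3],w_[0]:w_[2]]
# brush
wt,ws=(212,228,236,256),(270,230,306,284)
parts=[boxpts(-32,32,-15,15,26,44),boxpts(-11,11,-7,7,44,126)]
ob={}
for n,W in(("t",wt),("s",ws)):
    im=crop(C[n]["image"],W).astype(int); ob[n]=soft(im[:,:,0]-im[:,:,2],15,70)
    print(n,ob[n].sum())
f=lambda p:sum(err(ob[n],mask(C[n],[w(P,p) for P in parts],W)) for n,W in(("t",wt),("s",ws)))
for y0 in(-.3,.3):
    r=nm(f,[.45,.29,y0],[.01,.01,.2]); print("brush",r.x.round(4),r.fun)
# slide
W=(370,225,405,255); im=crop(C["t"]["image"],W); g=im.min(2)
m=cv2.morphologyEx((g>110).astype(np.uint8),cv2.MORPH_CLOSE,np.ones((7,7))); obs=m.astype(np.float32)
f=lambda p:err(obs,mask(C["t"],[w(boxpts(-28,28,-35,35,0,5),p)],W))
for y0 in(-.3,.3):
    r=nm(f,[.39,-.31,y0],[.01,.01,.2]); print("slide",r.x.round(4),r.fun)
# fin: dark pixels inside
d=(m>0)&(g<140); v,u=np.nonzero(d); print("fin px",u.mean()+W[0],v.mean()+W[1],len(u),"ground z.045",onz(C["t"],u.mean()+W[0],v.mean()+W[1],.03).round(4),"pred",proj(C["t"],[*r.x[:2],.03]))
# reader
WT,WS=(275,180,365,255),(275,165,355,230)
def plate(p): 
    c,s=np.cos(p[3]),np.sin(p[3]); f=lambda x,y,z:[.04+x*c-z*s,y,.036+x*s+z*c]
    return np.array([w([f(x,y,.006) for x,y in((-.002,-.055),(-.002,.055),(.088,.055),(.088,-.055))],p),]),w([f(.042,0,.006)],p)[0]
ob={};pc={}
for n,W,seed in(("t",WT,(340,200)),("s",WS,(308,180))):
    im=crop(C[n]["image"],W); wh=(im.min(2)>185).astype(np.uint8)
    k,l=cv2.connectedComponents(wh,connectivity=4)
    for sx,sy in((324,206),(340,200),(308,186)) : print(n,sx,sy,l[sy-W[1],sx-W[0]] if W[0]<=sx<W[2] else None)
    l0=l[seed[1]-W[1],seed[0]-W[0]]; mm=(l==l0).astype(np.uint8)
    cs,_=cv2.findContours(mm,cv2.RETR_EXTERNAL,cv2.CHAIN_APPROX_NONE); ff=np.zeros_like(mm); cv2.drawContours(ff,cs,-1,1,-1); ob[n]=ff.astype(np.float32)
    dark=np.clip((230-im.min(2).astype(float))/180,0,1)*ff; dark*=cv2.erode(ff,np.ones((5,5))); dark[dark<.15]=0
    v,u=np.nonzero(dark); wg=dark[v,u]; pc[n]=np.array([(u*wg).sum()/wg.sum()+W[0],(v*wg).sum()/wg.sum()+W[1]]); print(n,"plate area",ff.sum(),"port",pc[n],wg.sum())
kp=[((-.046,.151,.03),(315,130)),((.046,.151,.03),(381,60)),((-.042,-.08,0),(500,291))]
kp=[(a,(205+(b[0]+.5)/4-.5,175+(b[1]+.5)/4-.5)) for a,b in kp]
def cost(p,v=0):
    q,po=plate(p); e=[err(ob[n],mask(C[n],q,W)) for n,W in(("t",WT),("s",WS))]
    d=[np.linalg.norm(proj(C[n],po)-pc[n]) for n in "ts"]; k=[np.linalg.norm(proj(C["t"],w([a],p)[0])-b) for a,b in kp]
    if v: print(np.round(e,3),np.round(d,2),np.round(k,2))
    return sum(e)*3+sum(np.square(d))*.5+sum(np.square(k))*.15
for s0 in(.3,.45):
    r=nm(cost,[.5,-.11,-.8,s0],[.02,.02,.1,.08]); print("reader",r.x.round(4),r.fun); cost(r.x,1); print("port",plate(r.x)[1].round(4))
p=r.x
for u,v in((432,160),(444,197),(484,203)):
    X=onz(C["t"],205+u/4-.4,175+v/4-.4,.038); print("chip",X.round(3),w([X-[p[0],p[1],0]],[0,0,-p[2]])[0].round(3))
E
python3 f1.py
```

```text
t 127.34546
s 249.05453
brush [0.4406 0.305  0.2051] 1.0216593742370605
brush [0.4406 0.305  0.1941] 1.0193012952804565
slide [ 0.3908 -0.3153 -0.3346] 0.18575893342494965
slide [ 0.3912 -0.3149 -0.3348] 0.18607142567634583
fin px 388.95348837209303 243.36046511627907 86 ground z.045 [ 0.3752 -0.3114  0.03  ] pred [389.25898481 239.03290968]
t 324 206 2
t 340 200 2
t 308 186 0
t plate area 706 port [335.53613957 208.31805594] 40.12222222222222
s 324 206 0
s 340 200 0
s 308 186 6
s plate area 460 port [314.55696713 185.65093769] 27.550000000000004
reader [ 0.4679 -0.0686 -0.8308  0.2725] 0.6448830187787602
[0.05  0.086] [0.29 0.13] [0.15 0.48 1.  ]
port [ 0.5211 -0.1268  0.0531]
reader [ 0.468  -0.0686 -0.8301  0.272 ] 0.6452432694953522
[0.052 0.086] [0.29 0.16] [0.14 0.49 0.96]
port [ 0.5212 -0.1268  0.0531]
chip [ 0.508 -0.04   0.038] [0.006 0.049 0.038]
chip [ 0.472 -0.047  0.038] [-0.013  0.018  0.038]
chip [ 0.463 -0.083  0.038] [ 0.008 -0.014  0.038]
```

```bash
cat > f2.py <<'E'
from fit import *
B=np.float32
wt,ws=(208,224,240,260),(266,226,310,286)
parts=[boxpts(-32,32,-15,15,26,44),boxpts(-11,11,-7,7,44,126)]
ob={}
for n,W in(("t",wt),("s",ws)):
    im=C[n]["image"][W[1]:W[3],W[0]:W[2]].astype(int); d=im[:,:,0]-im[:,:,2]; print(n,np.percentile(d,[5,50,80,90,99]))
    ob[n]=np.clip((d-25)/30,0,1).astype(B)
vis=[]
f=lambda p:sum(err(ob[n],mask(C[n],[w(P,p) for P in parts],W)) for n,W in(("t",wt),("s",ws)))
r=nm(f,[.44,.305,.15],[.01,.01,.2]); print(r.x.round(4),r.fun)
for n,W in(("t",wt),("s",ws)):
    mm=mask(C[n],[w(P,r.x) for P in parts],W); print(n,err(ob[n],mm),ob[n].sum(),mm.sum())
    a=cv2.resize(C[n]["image"][W[1]:W[3],W[0]:W[2]],None,fx=6,fy=6)
    cs,_=cv2.findContours((cv2.resize(mm,None,fx=6,fy=6)>.5).astype(np.uint8),cv2.RETR_EXTERNAL,cv2.CHAIN_APPROX_NONE); cv2.drawContours(a,cs,-1,(0,255,0),1)
    vis.append(cv2.copyMakeBorder(a,0,360-a.shape[0],0,0,cv2.BORDER_CONSTANT))
cv2.imwrite("pics/b.png",np.hstack(vis)[:,:,::-1])
E
python3 f2.py
```

```text
t [ 1.   6.  10.  47.9 79. ]
s [-2.  1.  5. 42. 71.]
[0.4409 0.3052 0.1857] 0.7730215191841125
t 0.16728298 136.90001 156.48438
s 0.6057385 273.26666 431.89062
```

View pics/b.png

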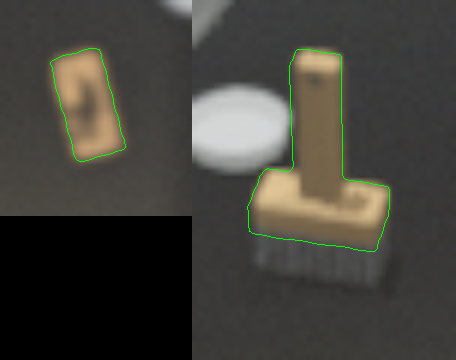

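The overlay sits on the small brush in both views (head at 222,241 in top), so the brush pose is (0.441, 0.305, yaw 0.186). Moving.

```bash
cat > g.py <<'E'
from h import *
# tool x along yaw+pi, tilt s about reader y: tool z=-normal
RD=np.array([.468,-.0686]); RY=-.8305; SL=.272
def Rt(yaw,tilt=0):  # object frame (x,y,z) with tool = (-x, y, -z)
    ob=Ro.from_euler("z",yaw)*Ro.from_euler("y",-tilt); return ob*Ro.from_euler("y",np.pi)
def rd(x,y,z): c,s=np.cos(RY),np.sin(RY); return np.array([RD[0]+c*x-s*y,RD[1]+s*x+c*y,z])
def go(pos,R):
    s=env.get_state(); T=toolR(); d=T.inv().apply(np.array(pos)-s["tcp_pos"]); r=(T.inv()*R).as_rotvec()
    print("ROW",[float(v) for v in np.r_[d,r].round(4)],"rows>=",int(np.ceil(max(np.linalg.norm(d)/.0625,np.linalg.norm(r)/.188))))
def st():
    s=env.get_state(); print(s["clock"],s["tcp_pos"].round(4),s["wrist_force"].round(2),s["ft_torque"].round(2),s["finger_gap"],s["grip_force"],s["joint_pos"].round(2))
E
python3 -c "
from g import *
go([.441,.305,.2],Rt(.186)); go([.441,.305,.065],Rt(.186))"
```

```text
ROW [-0.3342, -0.1557, 0.0314, 0.0002, 0.0001, -0.4788] rows>= 6
ROW [-0.3342, -0.1558, 0.1664, 0.0002, 0.0001, -0.4788] rows>= 7
```

```bash
python3 -m creep '[[-0.334,-0.156,0.031,0,0,-0.479],[-0.334,-0.156,0.031,0,0,-0.479],[-0.334,-0.156,0.031,0,0,-0.479],[-0.334,-0.156,0.031,0,0,-0.479],[-0.334,-0.156,0.031,0,0,-0.479],[-0.334,-0.156,0.031,0,0,-0.479],[-0.334,-0.156,0.031,0,0,-0.479],[-0.334,-0.156,0.031,0,0,-0.479]]' 0.085; python3 -c "
from g import *
st(); go([.441,.305,.065],Rt(.186))"
```

```text
clock: 3.1
tcp_pos: [0.4407, 0.3045, 0.2002]
orientation: [-0.0, -0.092, 0.996, 0.0]
wrist_force: [-0.2, -0.7, 0.2]
finger_gap: 0.0852
grip_force: 0.0
3.1 [0.4407 0.3045 0.2002] [-0.16 -0.72  0.19] [-0.01  0.03 -0.01] 0.08517995499441132 0.0 [ 0.45  0.25 -0.12  1.2   0.    0.27]
ROW [-0.0004, 0.0004, 0.1352, 0.0003, -0.0006, -0.0011] rows>= 3
```

```bash
python3 -m creep '[[0,0,0.05,0,0,0],[0,0,0.1,0,0,0],[0,0,0.135,0,0,0],[0,0,0.135,0,0,0]]' && python3 -m creep '[[0,0,0,0,0,0],[0,0,0,0,0,0],[0,0,0,0,0,0],[0,0,0,0,0,0],[0,0,0,0,0,0],[0,0,0,0,0,0]]' 0.0 50; python3 -c "
from g import *
st()"
```

```text
clock: 3.6
tcp_pos: [0.4371, 0.3051, 0.0631]
orientation: [-0.003, -0.094, 0.996, -0.001]
wrist_force: [0.8, 0.1, -0.5]
finger_gap: 0.0849
grip_force: 0.0
clock: 4.35
tcp_pos: [0.4412, 0.3051, 0.0661]
orientation: [0.001, -0.093, 0.996, 0.0]
wrist_force: [-2.6, 1.0, 5.6]
finger_gap: 0.0136
grip_force: 51.2
4.35 [0.4412 0.3051 0.0661] [-2.56  0.98  5.6 ] [0.08 0.21 0.01] 0.013578419854215202 51.205512285232544 [ 0.46  0.35 -0.33  0.89  0.    0.27]
```

```bash
python3 -m creep '[[0,0,-0.05,0,0,0],[0,0,-0.1,0,0,0],[0,0,-0.1,0,0,0]]'; python3 -c "
from g import *
st(); print(rd(-.0005,-.055,.17)); go(rd(-.0005,-.055,.17),Rt(RY))"
```

```text
clock: 4.72
tcp_pos: [0.4433, 0.3059, 0.1693]
orientation: [0.004, -0.093, 0.996, 0.001]
wrist_force: [0.4, 0.4, -1.5]
finger_gap: 0.0134
grip_force: 50.6
4.725 [0.4433 0.3059 0.1693] [ 0.43  0.41 -1.51] [ 0.05 -0.   -0.01] 0.013412826665499865 50.585158467292786 [ 0.46  0.26 -0.18  1.12 -0.    0.27]
[ 0.42705797 -0.10532873  0.17      ]
ROW [0.092, -0.4012, -0.0022, 0.0057, 0.0059, 1.0165] rows>= 7
```

```bash
python3 -m creep '[[0.092,-0.401,-0.002,0,0,1.016],[0.092,-0.401,-0.002,0,0,1.016],[0.092,-0.401,-0.002,0,0,1.016],[0.092,-0.401,-0.002,0,0,1.016],[0.092,-0.401,-0.002,0,0,1.016],[0.092,-0.401,-0.002,0,0,1.016],[0.092,-0.401,-0.002,0,0,1.016],[0.092,-0.401,-0.002,0,0,1.016]]' >/dev/null; python3 -m creep '[[0.092,-0.401,-0.002,0,0,1.016]]' >/dev/null
```

```text
(no output)
```

That last extra row was relative to the new pose, so it overshot by about 6 cm at safe height. I'll check and correct it.

```bash
python3 -c "
from g import *
st(); go(rd(-.0005,-.055,.14),Rt(RY))"
```

```text
5.85 [ 0.3715 -0.1366  0.1666] [-1.37 -2.55 -0.4 ] [-0.12  0.08 -0.02] 0.01358766965335416 50.43666064739227 [-0.56  0.   -0.49  1.08  0.    0.46]
ROW [-0.0026, 0.0637, 0.0266, 0.0005, -0.0005, -0.1867] rows>= 2
```

```bash
python3 -m creep '[[-0.003,0.064,0.026,0,0,-0.187],[-0.003,0.064,0.026,0,0,-0.187],[-0.003,0.064,0.026,0,0,-0.187],[-0.003,0.064,0.026,0,0,-0.187]]'; python3 - <<'E'
from g import *
p=viewer.read_camera("top"); q=viewer.read_camera("scene")
a=cv2.resize(p["image"][175:255,275:375],None,fx=4,fy=4,interpolation=cv2.INTER_CUBIC); b=cv2.resize(q["image"][155:235,265:365],None,fx=4,fy=4,interpolation=cv2.INTER_CUBIC)
cv2.imwrite("pics/d.png",np.hstack([a,b])[:,:,::-1]); st(); go(rd(-.0005,-.055,.098),Rt(RY))
E
```

```text
clock: 6.35
tcp_pos: [0.4257, -0.1049, 0.1413]
orientation: [-0.001, 0.403, 0.915, -0.0]
wrist_force: [-0.5, -0.0, -1.5]
finger_gap: 0.0136
grip_force: 50.4
6.45 [ 0.426  -0.1053  0.1417] [-0.82 -0.31 -0.23] [ 0.03 -0.04  0.04] 0.01341351905540738 50.40535748004913 [-0.43  0.1  -0.45  1.02  0.    0.4 ]
ROW [-0.0007, 0.0007, 0.0437, -0.0001, -0.0002, 0.0014] rows>= 1
```

View pics/d.png

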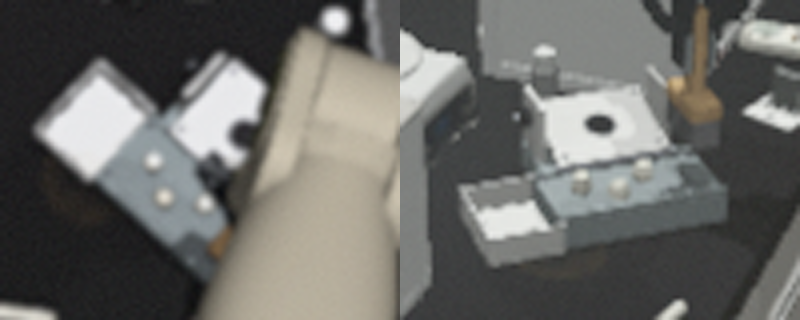

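The brush hangs upright over the right end of the bed (scene crop 695,100; shadow on the bed at 692,178), and the chips are untouched at (582,182), (620,186) and (643,168). Lowering it.

```bash
python3 -m creep '[[-0.001,0.001,0.022,0,0,0.001],[-0.001,0.001,0.042,0,0,0.001],[-0.001,0.001,0.042,0,0,0.001]]'; python3 -c "
from g import *
st(); go(rd(-.0005,-.055,.098),Rt(RY)); go(rd(-.0005,.09,.098),Rt(RY))"
```

```text
clock: 6.82
tcp_pos: [0.4263, -0.1053, 0.0987]
orientation: [-0.001, 0.404, 0.915, 0.0]
wrist_force: [0.4, -0.6, -0.5]
finger_gap: 0.0133
grip_force: 50.5
6.825 [ 0.4263 -0.1053  0.0987] [ 0.35 -0.6  -0.47] [-0.06  0.01  0.02] 0.01333594993941031 50.458667278289795 [-0.43  0.15 -0.51  0.91  0.    0.41]
ROW [-0.0005, 0.0005, 0.0007, -0.0012, -0.0027, -0.0004] rows>= 1
ROW [-0.0004, 0.1455, 0.0005, -0.0012, -0.0027, -0.0004] rows>= 3
```

```bash
python3 -m creep '[[0,0.012,0.001,0,0,0],[0,0.024,0.001,0,0,0],[0,0.036,0.001,0,0,0],[0,0.048,0.001,0,0,0],[0,0.06,0.001,0,0,0],[0,0.072,0.001,0,0,0],[0,0.084,0.001,0,0,0],[0,0.096,0.001,0,0,0]]';  python3 -m creep '[[0,0.01,0,0,0,0],[0,0.02,0,0,0,0],[0,0.03,0,0,0,0],[0,0.04,0,0,0,0],[0,0.049,0,0,0,0],[0,0.049,0,0,0,0]]'; python3 - <<'E'
from g import *
p=viewer.read_camera("top"); q=viewer.read_camera("scene")
a=cv2.resize(p["image"][175:255,275:375],None,fx=4,fy=4,interpolation=cv2.INTER_CUBIC); b=cv2.resize(q["image"][155:235,265:365],None,fx=4,fy=4,interpolation=cv2.INTER_CUBIC)
cv2.imwrite("pics/e.png",np.hstack([a,b])[:,:,::-1]); st()
E
```

```text
clock: 7.82
tcp_pos: [0.4991, -0.0408, 0.0985]
orientation: [-0.0, 0.404, 0.915, 0.0]
wrist_force: [-0.2, 0.2, -0.9]
finger_gap: 0.0135
grip_force: 50.5
clock: 8.57
tcp_pos: [0.5353, -0.0079, 0.0986]
orientation: [0.0, 0.403, 0.915, 0.0]
wrist_force: [0.1, -0.3, -1.4]
finger_gap: 0.0134
grip_force: 50.5
8.675 [ 0.5346 -0.0083  0.0985] [ 0.47 -0.2  -1.02] [-0.05  0.02  0.  ] 0.013312788719223975 50.53874373435974 [-0.17  0.31 -0.29  0.97 -0.    0.67]
```

View pics/e.png

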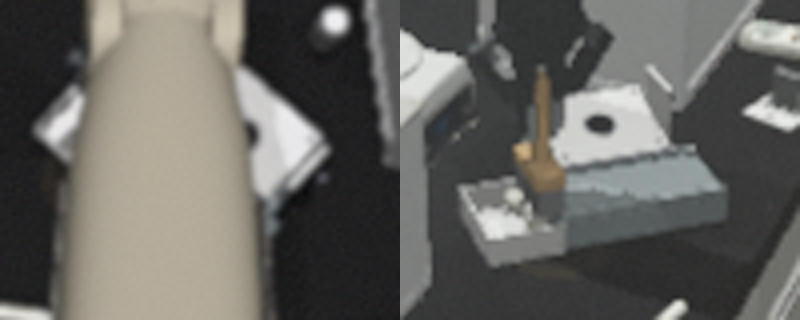

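Bed is clear; the chips are in the trough (scene crop about (513,197) and (530,212)), one partly hidden by the brush. I'll lift and check again.

```bash
python3 -m creep '[[0,-0.01,-0.04,0,0,0],[0,-0.01,-0.075,0,0,0],[0,-0.01,-0.075,0,0,0]]'; python3 - <<'E'
from g import *
q=viewer.read_camera("scene"); save(q,"f.png",(275,165,355,225),8)
go([.441,.305,.16],Rt(.186)); st()
E
```

```text
clock: 9.05
tcp_pos: [0.5291, -0.0158, 0.1766]
orientation: [0.003, 0.404, 0.915, 0.001]
wrist_force: [0.7, -0.7, -0.5]
finger_gap: 0.0132
grip_force: 50.6
ROW [0.2956, 0.1515, 0.0143, 0.0004, 0.003, -1.0178] rows>= 6
9.1 [ 0.5281 -0.0155  0.1748] [-0.21  0.53 -1.06] [ 0.01 -0.    0.05] 0.013336988260078408 50.60944676399231 [-0.18  0.24 -0.19  1.14  0.    0.65]
```

View pics/f.png

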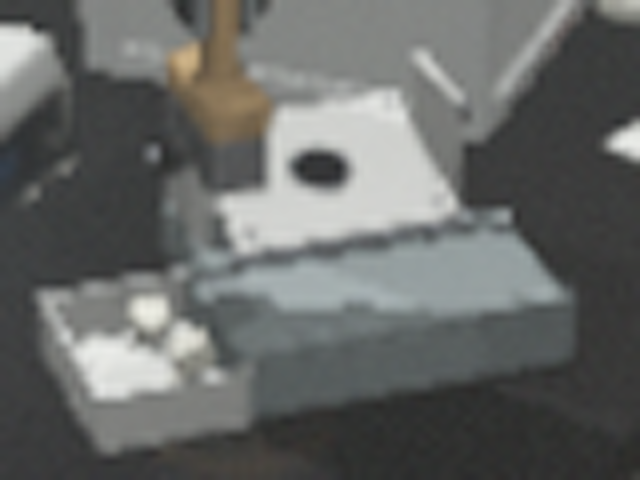

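```bash
python3 -m creep '[[0.296,0.152,0.006,0,0.003,-1.018],[0.296,0.152,0.006,0,0.003,-1.018],[0.296,0.152,0.006,0,0.003,-1.018],[0.296,0.152,0.006,0,0.003,-1.018],[0.296,0.152,0.006,0,0.003,-1.018],[0.296,0.152,0.006,0,0.003,-1.018],[0.296,0.152,0.006,0,0.003,-1.018],[0.296,0.152,0.006,0,0.003,-1.018]]'; python3 - <<'E'
from g import *
p=viewer.read_camera("top"); q=viewer.read_camera("scene")
a=cv2.resize(p["image"][185:235,275:325],None,fx=8,fy=8,interpolation=cv2.INTER_CUBIC); b=cv2.resize(q["image"][190:240,265:315],None,fx=8,fy=8,interpolation=cv2.INTER_CUBIC)
v=np.hstack([a,b]); v=np.clip((v.astype(float)/255)**1.6*255,0,255).astype(np.uint8)
cv2.imwrite("pics/g.png",v[:,:,::-1]); st(); go([.441,.305,.0665],Rt(.186))
E
```

```text
clock: 10.1
tcp_pos: [0.4398, 0.3051, 0.1666]
orientation: [-0.002, -0.092, 0.996, 0.0]
wrist_force: [0.4, 0.2, -1.4]
finger_gap: 0.0132
grip_force: 50.4
10.2 [0.4403 0.3048 0.1671] [ 0.45  0.38 -1.43] [-0.03 -0.05 -0.04] 0.013420888133899876 50.44239342212677 [ 0.45  0.27 -0.18  1.13  0.    0.27]
ROW [-0.001, 0.0, 0.1006, 0.0009, -0.0033, -0.0017] rows>= 2
```

View pics/g.png

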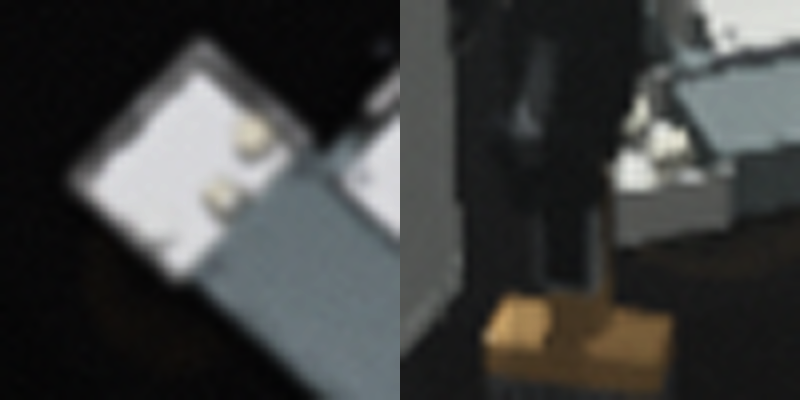

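```bash
python3 - <<'E'
from g import *
for n,W in(("top",(280,186,318,222)),("scene",(281,190,306,218))):
    p=viewer.read_camera(n)
    im=p["image"][W[1]:W[3],W[0]:W[2]].astype(int); d=im[:,:,0]-im[:,:,2]
    print(n); print("\n".join(" ".join("%2d"%v if v>9 else " ." for v in r) for r in d))
    for o in nets.outline_of("chip_0",p)[:6]:
        print(round(o["confidence"],2),np.round(o["box"]).tolist())
E
```

```text
top
 .  .  .  .  .  .  .  .  .  .  .  .  .  .  .  .  .  .  .  .  .  .  .  .  .  .  .  .  .  .  .  .  .  .  .  .  .  .
 .  .  .  .  .  .  .  .  .  .  .  .  .  .  .  .  .  .  .  .  .  .  .  .  .  .  .  .  .  .  .  .  .  .  .  .  .  .
 .  .  .  .  .  .  .  .  .  .  .  .  .  .  .  .  .  .  .  .  .  .  .  .  .  .  .  .  .  .  .  .  .  .  .  .  .  .
 .  .  .  .  .  .  .  .  .  .  .  .  .  .  .  .  .  .  .  .  .  .  .  .  .  .  .  .  .  .  .  .  .  .  .  .  .  .
 .  .  .  .  .  .  .  .  .  .  .  .  .  .  .  .  .  .  .  .  .  .  .  .  .  .  .  .  .  .  .  .  .  .  .  .  .  .
 .  .  .  .  .  .  .  .  .  .  .  .  .  .  .  .  .  .  .  .  .  .  .  .  .  .  .  .  .  .  .  .  .  .  .  .  .  .
 .  .  .  .  .  .  .  .  .  .  .  .  .  .  .  .  .  .  .  .  .  .  .  .  .  .  .  .  .  .  .  .  .  .  .  .  .  .
 .  .  .  .  .  .  .  .  .  .  .  .  .  .  .  .  .  .  .  .  .  .  .  .  .  .  .  .  .  .  .  .  .  .  .  .  .  .
 .  .  .  .  .  .  .  .  .  .  .  .  .  .  .  .  .  .  .  .  .  .  .  .  .  .  .  .  .  .  .  .  .  .  .  .  .  .
 .  .  .  .  .  .  .  .  .  .  .  .  .  .  .  .  .  .  .  .  .  .  .  
[... 4447 characters left out ...]
0 10 10 10  .  .  .  .  .
 .  .  .  .  .  .  .  .  .  .  .  .  .  .  .  .  .  .  .  .  .  .  .  .  .
 .  .  .  .  .  .  .  .  .  .  .  .  .  .  .  .  .  .  .  .  .  .  .  .  .
 .  .  .  .  .  .  .  .  .  .  .  .  .  .  .  .  .  .  .  .  .  .  .  .  .
 .  .  .  .  .  .  .  .  .  .  .  .  .  .  .  .  .  .  .  .  .  .  .  .  .
 .  .  .  .  .  .  .  .  .  .  .  .  .  .  .  .  .  .  .  .  .  .  .  .  .
 .  .  .  .  .  .  .  .  . 10  .  .  .  .  .  .  .  .  .  .  .  .  .  .  .
 .  .  .  .  .  .  .  .  . 12  .  .  .  .  .  .  .  .  .  .  .  .  .  .  .
 .  .  .  .  .  .  .  .  . 13  .  .  .  .  .  .  .  .  .  .  .  .  .  .  .
 .  .  .  .  .  .  .  .  . 14  .  .  .  .  .  .  .  .  .  .  .  .  .  .  .
```

```bash
python3 - <<'E'
from g import *
p=viewer.read_camera("top"); q=viewer.read_camera("scene")
def tri(a,b):
    (c1,d1),(c2,d2)=ray(p,*a),ray(q,*b); M=np.c_[d1,-d2]; s=np.linalg.lstsq(M,c2-c1,rcond=None)[0]; x1,x2=c1+d1*s[0],c2+d2*s[1]; X=(x1+x2)/2
    c,s_=np.cos(RY),np.sin(RY); v=X[:2]-RD; return np.array([c*v[0]+s_*v[1],-s_*v[0]+c*v[1],X[2]]).round(4),np.linalg.norm(x1-x2).round(4)
print(tri((306.4,201.4),(293.2,203.2)),tri((302.2,208.6),(298.2,208)))
for x in(-.03,0,.03): print(x,[proj(p,rd(x,y,.012)).round(1).tolist() for y in(.09,.12,.14)])
a=cv2.resize(p["image"][188:222,282:320],None,fx=10,fy=10,interpolation=cv2.INTER_CUBIC); b=cv2.resize(q["image"][188:222,282:320],None,fx=10,fy=10,interpolation=cv2.INTER_CUBIC)
v=np.hstack([a,b]).astype(float); v=np.clip((v-110)/145,0,1)**2*255
cv2.imwrite("pics/h.png",v.astype(np.uint8)[:,:,::-1])
E
```

```text
(array([0.0311, 0.1015, 0.023 ]), np.float64(0.0001)) (array([-0.0004,  0.0941,  0.0192]), np.float64(0.002))
-0.03 [[297.8, 215.6], [292.0, 210.4], [288.1, 206.9]]
0 [[303.1, 209.9], [297.2, 204.7], [293.3, 201.3]]
0.03 [[308.3, 204.2], [302.4, 199.0], [298.5, 195.6]]
```

View pics/h.png

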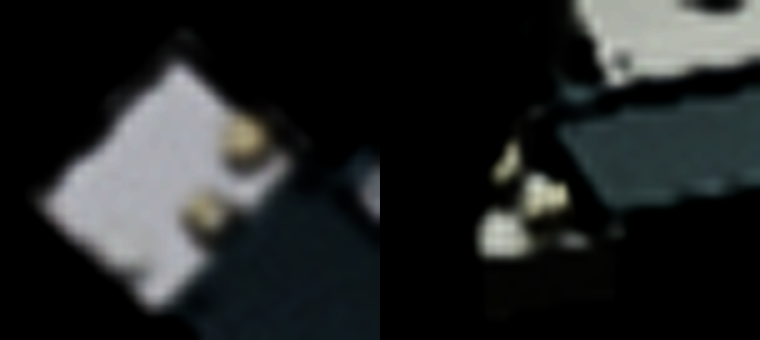

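```bash
python3 - <<'E'
from g import *
p=viewer.read_camera("top"); im=p["image"].astype(int)[206:221,286:306]
print("\n".join(" ".join("%3d/%-2d"%(v[1],v[0]-v[2]) for v in r) for r in im))
W=p["image"].astype(int)[180:262,270:370]; d=W[:,:,0]-W[:,:,2]; g=W.min(2)
k,l,s,c=cv2.connectedComponentsWithStats(((d>8)&(g>90)).astype(np.uint8))
for i in range(1,k):
    if s[i,4]>2: print(s[i,4],c[i]+[270,180])
print([proj(p,rd(x,y,z)).round(1).tolist() for x,y,z in((-.043,.0805,.03),(-.043,.1475,.03),(-.043,.0805,.004),(-.043,.1475,.004),(-.032,.1,.02),(-.032,.09,.02))])
E
```

```text
146/0  178/-1 215/-4 230/-3 231/-3 230/-3 229/-2 228/-3 229/-2 228/-2 229/-2 230/-3 229/-3 229/-3 228/-2 226/-1 225/-1 223/-1 226/-3 224/-3
174/0  207/-3 227/-2 230/-3 230/-2 230/-2 229/-2 229/-2 229/-2 229/-3 229/-2 229/-3 229/-3 229/-2 227/-1 224/2  218/6  214/4  217/0  224/-1
191/0  220/-1 229/-1 230/-2 230/-3 229/-2 229/-3 228/-3 229/-3 229/-3 228/-3 230/-3 229/-3 225/-1 221/2  217/12 218/13 211/10 201/5  198/2 
171/0  208/0  226/-1 229/-1 230/-2 229/-2 229/-2 229/-2 228/-2 229/-3 229/-2 230/-2 229/-2 223/-2 208/5  203/13 215/14 212/8  190/5  168/1 
126/-1 173/1  207/0  225/-1 228/-2 229/-2 229/-1 228/-1 229/-1 228/-1 228/-1 228/-2 229/-2 223/-2 203/2  187/9  196/9  199/4  171/2  151/-3
 76/0  127/1  174/-1 204/-1 220/-3 224/-1 228/0  229/-2 229/-1 229/-1 227/-1 228/-2 229/-2 227/-1 215/-1 185/2  172/5  167/4  150/-3 148/-9
 36/-2  75/1  122/0  167/0  190/0  210/1  225/0  229/0  230/-1 230/-2 228/-1 227/-2 230/-3 231/-2 225/-2 202/-2 175/-1 156/-2 149/-7 151/-13
 28/0   41/3   72/-1 114/-1 150/0  182/0  210/0  225/0  227/-1 227/-1 225/-1 227/-2 228/-3 230/-3 230/-1 224/-3 199/-2 
[... 557 characters left out ...]
6 145/-11 143/-13 149/-14 153/-13 154/-12
 36/7   37/9   35/5   36/5   32/6   29/1   32/1   52/-2  91/0  139/0  180/0  198/-2 187/-3 166/-7 147/-10 134/-13 139/-13 145/-12 152/-13 155/-14
 40/9   39/9   38/8   34/4   33/2   29/-1  30/1   30/0   53/-3  93/3  135/0  152/-2 139/-4 135/-9 142/-12 146/-13 148/-14 151/-14 153/-13 154/-14
 38/8   40/9   40/8   38/5   33/3   31/1   31/-3  27/1   32/-3  58/0   82/1   89/0   84/-2  96/-8 123/-11 146/-13 156/-14 155/-14 154/-14 153/-15
17 [306.41176471 201.11764706]
7 [301.71428571 208.85714286]
46 [278.06521739 253.08695652]
171 [348.28654971 259.69005848]
[[297.7, 218.9], [284.4, 207.2], [297.3, 220.1], [284.3, 208.5], [295.6, 213.8], [297.6, 215.6]]
```

```bash
python3 - <<'E'
from g import *
Z=np.load("cams.npz")
for n,k,W in(("top","t",(275,180,365,250)),("scene","s",(286,165,355,230))):
    p=viewer.read_camera(n); 
    a=Z["image"+k].astype(int)[W[1]:W[3],W[0]:W[2]]; b=p["image"].astype(int)[W[1]:W[3],W[0]:W[2]]
    d=np.abs(a-b).max(2); K,l,s,c=cv2.connectedComponentsWithStats((d>12).astype(np.uint8))
    for i in range(1,K):
        if s[i,4]>3: print(n,s[i],(c[i]+W[:2]).round(1), "old",a[l==i].mean(0).round(),"new",b[l==i].mean(0).round())
    if k=="t":
        D=(b-a)[6:42,5:45,1]; print("\n".join(" ".join("%4d"%v if abs(v)>8 else "   ." for v in r) for r in D))
    else:
        D=(b-a)[25:55,0:22,1]; print("\n".join(" ".join("%4d"%v if abs(v)>8 else "   ." for v in r) for r in D))
E
```

```text
top [58 11  4  3  6] [334.  192.2] old [208. 209. 212.] new [195. 196. 199.]
top [51 15  3  4  4] [327.2 196.5] old [210. 212. 215.] new [198. 199. 202.]
top [19 17  2  3  4] [294.5 197.8] old [195. 195. 198.] new [183. 183. 186.]
top [ 24  18  12  18 104] [304.7 206.1] old [219. 220. 222.] new [194. 194. 191.]
top [44 22  4  5  6] [320.3 204. ] old [204. 207. 210.] new [192. 194. 197.]
top [76 31  2  3  4] [351.5 212. ] old [206. 206. 209.] new [193. 193. 196.]
top [15 32  8  6 25] [293.8 214.8] old [205. 205. 206.] new [184. 184. 185.]
top [36 32  6  5 24] [313.1 214.2] old [187. 191. 192.] new [143. 153. 157.]
top [48 32  4  4  4] [324.5 213.5] old [213. 214. 218.] new [200. 201. 204.]
top [38 42  6  6 24] [315.6 224.1] old [179. 181. 179.] new [146. 156. 160.]
top [49 43  6  6 26] [326.2 225.1] old [181. 183. 182.] new [145. 155. 159.]
top [62 43  3  3  5] [338.  224.2] old [214. 215. 218.] new [201. 202. 206.]
top [ 6 59  3  2  4] [282.2 239.5] old [36. 36. 37.] new [23. 24. 24.]
   .    .    .    .    .    .    .    .    .    .    .    .    .    .    .    .    .  -11    .    . 
[... 10398 characters left out ...]
    .    .    .    .    .    .    .    .
-108 -153 -149 -147 -128  -70    .    .    .    .    .    .    .    .    .    .    .    .    .    .    .    .
 -68  -72  -67  -54  -55  -36    .    .    .    .    .    .    .    .    .    .    .    .    .    .    .    .
 -73  -74  -55  -37  -49  -34    .    .    .    .    .    .    .    .    .    .    .    .    .    .    .    .
 -68  -71  -48  -29  -46  -33    .    .    .    .    .    .    .    .    .    .    .    .    .    .    .    .
 -61  -64  -42  -27  -40  -35    .    .    .    .    .    .    .    .    .    .    .    .    .    .    .    .
 -43  -64  -45  -25  -38  -33    .    .    .    .    .    .    .    .    .    .    .    .    .    .    .    .
```

The third chip shows as a new blob with its shadow at top (293.8, 214.8), i.e. in the trough by the front wall. All three are in. Putting the brush down.

```bash
python3 -m creep '[[0,0,0.05,0,0,0],[0,0,0.09,0,0,0],[0,0,0.098,0,0,0],[0,0,0.1,0,0,0],[0,0,0.1,0,0,0]]'; python3 -c "
from g import *
st(); go([.441,.305,.066],Rt(.186))"
```

```text
clock: 11.28
tcp_pos: [0.4412, 0.3068, 0.0692]
orientation: [0.0, -0.093, 0.996, 0.001]
wrist_force: [-0.1, 0.3, -0.8]
finger_gap: 0.0136
grip_force: 50.5
11.275 [0.4412 0.3068 0.0692] [-0.11  0.32 -0.82] [-0.   -0.06 -0.01] 0.013593632893984076 50.479652881622314 [ 0.46  0.35 -0.33  0.9   0.    0.27]
ROW [0.0005, -0.0017, 0.0032, 0.0022, 0.0003, 0.0007] rows>= 1
```

```bash
python3 -m creep '[[0,0,0.002,0,0,0],[0,0,0.003,0,0,0],[0,0,0.003,0,0,0]]'; python3 -c "
from g import *
st()"
```

```text
clock: 11.65
tcp_pos: [0.4407, 0.3065, 0.0661]
orientation: [-0.0, -0.093, 0.996, 0.001]
wrist_force: [-1.5, 0.0, 5.2]
finger_gap: 0.0138
grip_force: 51.4
11.65 [0.4407 0.3065 0.0661] [-1.45  0.01  5.2 ] [-0.12  0.17  0.09] 0.013816359826214427 51.449230313301086 [ 0.46  0.35 -0.33  0.89  0.    0.27]
```

Contact at the same height as the initial grasp. Releasing and lifting.

```bash
python3 -m creep '[[0,0,0,0,0,0],[0,0,0,0,0,0],[0,0,0,0,0,0],[0,0,0,0,0,0],[0,0,0,0,0,0]]' 0.085; python3 -m creep '[[0,0,-0.02,0,0,0],[0,0,-0.06,0,0,0],[0,0,-0.115,0,0,0],[0,0,-0.115,0,0,0]]';  python3 -c "
from g import *
st(); go([.391,-.315,.16],Rt(-.335)); go([.391,-.315,.014],Rt(-.335))"
```

```text
clock: 12.28
tcp_pos: [0.4399, 0.3061, 0.0645]
orientation: [-0.001, -0.093, 0.996, 0.001]
wrist_force: [0.4, 0.2, -0.0]
finger_gap: 0.0851
grip_force: 0.0
clock: 12.78
tcp_pos: [0.443, 0.3074, 0.1843]
orientation: [0.003, -0.093, 0.996, 0.002]
wrist_force: [0.3, 0.3, 0.6]
finger_gap: 0.0854
grip_force: 0.0
12.775 [0.443  0.3074 0.1843] [0.33 0.3  0.6 ] [ 0.   -0.01  0.01] 0.0853668123541851 0.0 [ 0.46  0.26 -0.15  1.16  0.    0.27]
ROW [0.1668, -0.602, 0.021, 0.0054, 0.005, 0.5218] rows>= 11
ROW [0.1677, -0.6026, 0.1669, 0.0054, 0.005, 0.5218] rows>= 11
```

```bash
python3 -m creep '[[0.083,-0.3,0.01,0,0,0.26],[0.083,-0.3,0.01,0,0,0.26],[0.083,-0.3,0.01,0,0,0.26],[0.083,-0.3,0.01,0,0,0.26],[0.083,-0.3,0.01,0,0,0.26],[0.083,-0.3,0.01,0,0,0.26]]' >/dev/null; cat > f3.py <<'E'
import fit; from fit import *
from g import st,go,Rt
p,q=viewer.read_camera("top"),viewer.read_camera("scene"); st()
for n,cam,W in(("t",p,(372,226,404,254)),("s",q,(345,155,395,195))):
    g=cam["image"][W[1]:W[3],W[0]:W[2]].astype(int).min(2)
    if n=="s": print(q["image"][150:200:4,345:400:4].min(2)); continue
    ob=np.clip((g-60)/120,0,1).astype(np.float32)
    # white plate minus fin
    def mod(x):
        m=mask(cam,[w(boxpts(-28,28,-35,35,0,5),x)],W); f=mask(cam,[w(boxpts(-16,16,-5,5,5,45),x),w(boxpts(-20,20,-9,9,5,8),x)],W); return np.clip(m-.75*f,0,1)
    f=lambda x:err(ob,mod(x))
    for y0 in(-.3,.1): r=nm(f,[.391,-.315,y0],[.006,.006,.15]); print(r.x.round(4),r.fun)
    a=cv2.resize(cam["image"][W[1]:W[3],W[0]:W[2]],None,fx=8,fy=8,interpolation=cv2.INTER_CUBIC)
    for P in(boxpts(-28,28,-35,35,0,5),boxpts(-16,16,-5,5,5,45)):
        qq=np.array([proj(cam,X) for X in w(P,r.x)]); qq=(qq-W[:2]+.5)*8; cv2.polylines(a,[cv2.convexHull(qq.astype(np.int32))],True,(0,220,0),1)
b=cv2.resize(q["image"][155:195,345:395],None,fx=8,fy=8,interpolation=cv2.INTER_CUBIC); a=cv2.copyMakeBorder(a,0,max(0,320-a.shape[0]),0,0,cv2.BORDER_CONSTANT)
cv2.imwrite("pics/s.png",np.hstack([a,b])[:,:,::-1])
go([r.x[0],r.x[1],.15],Rt(r.x[2]))
E
python3 f3.py
```

```text
13.625 [ 0.4138 -0.0047  0.1687] [-0.42  0.04 -0.39] [0.04 0.02 0.01] 0.08499079469759671 0.0 [-0.21  0.04 -0.45  1.09  0.   -0.13]
[ 0.3905 -0.3154 -0.3611] 0.19531799852848053
[ 0.3909 -0.3153 -0.3509] 0.19530148804187775
[[ 87 124 126 145  79  44  44  46  46  41  45  41  43  41]
 [107 124 156  61  57  59  61  62  60  56  51  45  39  88]
 [125 138 126  62  57  58  58  58  60  58  58  53  46 108]
 [125 133 199 188 214 163 151  75  59  58  59  40 101 105]
 [170  79 141 155 185 204 225 228 229 225  43  51 106 107]
 [ 60  61  64  60  62  64 102 121 142 144  63 104 107 107]
 [ 62  58  58  63  83  99  60  58  59  44 112 105 107 106]
 [ 61  61  61 120  75 127  61  60  56  92 111 106 107 108]
 [ 61  61 230 220 151 121 195  61  42 105 113 106 104 106]
 [ 61  63  61  94 210  68  59  49 105 107 113 106 106 103]
 [ 60  58  60  61  61  61  62  43 106 106 110 107 107 106]
 [ 60  60  61  60  59  62  45 106 107 107 111 106 107 106]
 [ 59  61  62  60  61  59  59 106 183 109 106 107 106 108]]
ROW [-0.0008, -0.3114, 0.0183, 0.0009, -0.0041, 0.2749] rows>= 5
```

View pics/s.png

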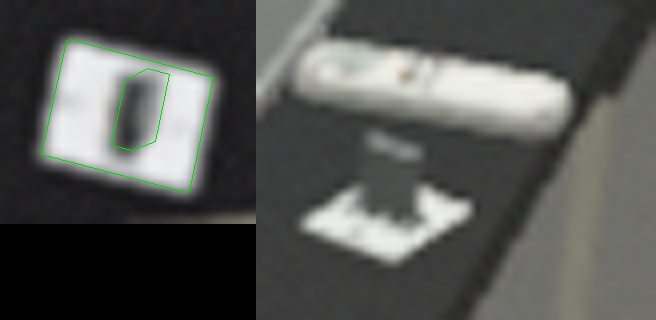

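View s.png: slide plate outline fits (top about 388,240), with the fin upright at its middle.

```bash
python3 -m creep '[[0,-0.06,0.018,0,-0.004,0.26],[0,-0.12,0.018,0,-0.004,0.26],[0,-0.18,0.018,0,-0.004,0.26],[0,-0.24,0.018,0,-0.004,0.26],[0,-0.29,0.018,0,-0.004,0.26],[-0.001,-0.311,0.018,0,-0.004,0.26],[-0.001,-0.311,0.018,0,-0.004,0.26]]'; python3 -c "
from g import *
st(); go([.391,-.3153,.016],Rt(-.345))"
```

```text
clock: 14.5
tcp_pos: [0.3932, -0.3138, 0.1505]
orientation: [0.0, 0.166, 0.986, 0.001]
wrist_force: [-0.9, 0.8, 0.0]
finger_gap: 0.0849
grip_force: 0.0
14.5 [ 0.3932 -0.3138  0.1505] [-0.92  0.8   0.04] [0.03 0.09 0.06] 0.08492694515177546 0.0 [-0.83  0.22 -0.29  1.07  0.   -0.5 ]
ROW [0.0016, -0.0023, 0.1345, 0.0016, 0.0003, 0.0124] rows>= 3
```

```bash
python3 -m creep '[[0.001,-0.001,0.045,0,0,0.012],[0.001,-0.001,0.09,0,0,0.012],[0.001,-0.001,0.12,0,0,0.012],[0.001,-0.001,0.133,0,0,0.012],[0.001,-0.001,0.134,0,0,0.012]]'; python3 -c "
from g import *
st(); go([.391,-.3153,.016],Rt(-.345))"
```

```text
clock: 15.12
tcp_pos: [0.3916, -0.3133, 0.0169]
orientation: [0.0, 0.171, 0.985, 0.001]
wrist_force: [-0.4, -0.4, -0.8]
finger_gap: 0.0851
grip_force: 0.0
15.125 [ 0.3916 -0.3133  0.0169] [-0.43 -0.36 -0.79] [ 0.   -0.04 -0.01] 0.08513131550385761 0.0 [-0.84  0.35 -0.48  0.75  0.   -0.49]
ROW [-0.0001, -0.0021, 0.0009, 0.0015, -0.0002, 0.0018] rows>= 1
```

```bash
python3 -m creep '[[0,-0.002,0.001,0,0,0],[0,-0.002,0.001,0,0,0],[0,-0.002,0.001,0,0,0],[0,-0.002,0.001,0,0,0],[0,-0.002,0.001,0,0,0],[0,-0.002,0.001,0,0,0]]' 0 60; python3 -c "
from g import *
st()"; python3 -m creep '[[0,0,-0.05,0,0,0],[0,0,-0.11,0,0,0],[0,0,-0.15,0,0,0],[0,0,-0.15,0,0,0]]'; python3 -c "
from g import *
st()
n=Ro.from_euler('z',RY)*Ro.from_euler('y',-SL); N=n.apply([0,0,1]); P=np.array([.5211,-.1268,.0531]); print(N,P+N*.016)
go(P+N*(.016+.06),Rt(RY,SL)); print(Rt(RY,SL).as_matrix().round(2))"
```

```text
clock: 15.88
tcp_pos: [0.391, -0.3173, 0.0166]
orientation: [0.001, 0.172, 0.985, -0.0]
wrist_force: [-0.8, 0.1, 4.8]
finger_gap: 0.0092
grip_force: 59.2
15.875 [ 0.391  -0.3173  0.0166] [-0.84  0.1   4.79] [0.11 0.06 0.11] 0.009209474507468531 59.23920929431915 [-0.84  0.35 -0.48  0.74  0.   -0.5 ]
clock: 16.38
tcp_pos: [0.392, -0.3185, 0.1693]
orientation: [0.003, 0.172, 0.985, -0.002]
wrist_force: [-0.1, 0.2, -1.3]
finger_gap: 0.0091
grip_force: 58.6
16.375 [ 0.392  -0.3185  0.1693] [-0.13  0.23 -1.33] [ 0.03 -0.03 -0.01] 0.009096272227449817 58.57514262199402 [-0.84  0.2  -0.26  1.11  0.   -0.5 ]
[-0.18121192  0.19834212  0.96323551] [ 0.51820061 -0.12362653  0.06851177]
ROW [-0.0382, 0.2337, 0.0427, 0.0652, -0.2595, 0.4822] rows>= 4
[[-0.65  0.74  0.18]
 [ 0.71  0.67 -0.2 ]
 [-0.27  0.   -0.96]]
```

```bash
python3 -c "
from g import *
n=Ro.from_euler('z',RY)*Ro.from_euler('y',-SL); N=n.apply([0,0,1]); P=np.array([.5211,-.1268,.0531])
go(P+N*(.016+.1),Rt(RY,SL))"
```

```text
ROW [-0.029, 0.2387, 0.0041, 0.0652, -0.2595, 0.4822] rows>= 4
```

```bash
python3 -m creep '[[-0.005,0.04,0,0.011,-0.043,0.08],[-0.01,0.08,0.001,0.022,-0.087,0.16],[-0.015,0.12,0.002,0.033,-0.13,0.241],[-0.02,0.16,0.003,0.043,-0.173,0.321],[-0.024,0.2,0.003,0.054,-0.216,0.402],[-0.029,0.239,0.004,0.065,-0.26,0.482],[-0.029,0.239,0.004,0.065,-0.26,0.482],[-0.029,0.239,0.004,0.065,-0.26,0.482]]'; cat > f4.py <<'E'
from g import *
st(); n=Ro.from_euler('z',RY)*Ro.from_euler('y',-SL); N=n.apply([0,0,1]); P=np.array([.5211,-.1268,.0531])
s=env.get_state(); T=toolR(); print("off in port frame mm",(n.inv().apply(s["tcp_pos"]-P)*1e3).round(1),"rot err",(T.inv()*Rt(RY,SL)).as_rotvec().round(4),"F in tool",T.inv().apply(s["wrist_force"]).round(2),"M in tool",T.inv().apply(s["ft_torque"]).round(3))
go(P+N*.0166,Rt(RY,SL))
E
python3 f4.py
```

```text
clock: 17.38
tcp_pos: [0.4977, -0.1015, 0.1609]
orientation: [0.12, 0.399, 0.907, -0.054]
wrist_force: [0.4, -0.2, -0.4]
finger_gap: 0.009
grip_force: 58.9
17.375 [ 0.4977 -0.1015  0.1609] [ 0.44 -0.25 -0.44] [0.17 0.14 0.  ] 0.008980501221160307 58.85623097419739 [-0.28  0.06 -0.48  0.8  -0.14  0.54]
off in port frame mm [ -4.2  -0.2 113.1] rot err [-0.001  -0.0082  0.0018] F in tool [-0.35  0.16  0.55] M in tool [-0.01   0.224 -0.002]
ROW [-0.005, 0.0003, 0.0965, -0.001, -0.0082, 0.0018] rows>= 2
```

```bash
python3 -m creep '[[-0.004,0,0.03,0,-0.008,0.002],[-0.004,0,0.06,0,-0.008,0.002],[-0.004,0,0.085,0,-0.008,0.002],[-0.004,0,0.085,0,-0.008,0.002],[-0.004,0,0.085,0,-0.008,0.002]]' >/dev/null; python3 f4.py
```

```text
18.0 [ 0.5163 -0.1221  0.0818] [ 0.04 -0.65 -1.04] [ 0.24  0.2  -0.03] 0.008805444971326994 58.84982228279114 [-0.31  0.17 -0.58  0.59 -0.14  0.51]
off in port frame mm [ 1.2 -0.3 29.4] rot err [-0.0001  0.002  -0.0032] F in tool [-0.21 -0.4   1.14] M in tool [-0.003  0.308  0.033]
ROW [0.0013, 0.0003, 0.0128, -0.0001, 0.002, -0.0032] rows>= 1
```

```bash
python3 -m creep '[[0.001,0,0.005,0,0.002,-0.003],[0.001,0,0.009,0,0.002,-0.003],[0.001,0,0.01,0,0.002,-0.003],[0.001,0,0.01,0,0.002,-0.003]]' >/dev/null; python3 f4.py;  python3 -m creep '[[0,0,0.001,0,0,0],[0,0,0.002,0,0,0],[0,0,0.002,0,0,0]]' >/dev/null; python3 f4.py
```

```text
18.5 [ 0.5176 -0.1223  0.0715] [-0.06 -0.13 -1.25] [ 0.21  0.19 -0.02] 0.008900460403026576 58.84782135486603 [-0.31  0.18 -0.59  0.56 -0.13  0.51]
off in port frame mm [-0.5  0.5 19.2] rot err [0.0005 0.0001 0.0014] F in tool [ 0.29 -0.13  1.22] M in tool [0.001 0.284 0.018]
ROW [-0.0005, -0.0005, 0.0026, 0.0005, 0.0001, 0.0014] rows>= 1
18.875 [ 0.5179 -0.1228  0.0694] [-0.5   0.37 -0.76] [0.24 0.19 0.03] 0.009455240708184286 58.847951889038086 [-0.31  0.19 -0.59  0.56 -0.13  0.51]
off in port frame mm [-0.5  0.4 17.1] rot err [ 0.0004 -0.0001  0.0012] F in tool [ 0.8  -0.12  0.57] M in tool [-0.024  0.303 -0.022]
ROW [-0.0005, -0.0004, 0.0005, 0.0004, -0.0001, 0.0012] rows>= 1
```

```bash
for i in 1 2 3; do python3 -m creep '[[0,0,0.001,0,0,0],[0,0,0.001,0,0,0]]' >/dev/null; python3 f4.py | sed -n 2p; done
```

```text
off in port frame mm [-0.5  0.4 16.1] rot err [ 0.0004 -0.      0.0012] F in tool [-0.49 -0.18 -0.07] M in tool [ 0.025  0.232 -0.015]
off in port frame mm [-0.4  0.5 15.7] rot err [0.0006 0.0004 0.0013] F in tool [ 1.41 -0.53 -5.76] M in tool [0.253 0.719 0.025]
off in port frame mm [-0.2  0.5 15.6] rot err [0.0007 0.0008 0.0014] F in tool [  3.3   -2.22 -15.83] M in tool [0.577 1.313 0.025]
```

```bash
r(){ python3 f4.py | sed -n 2p; }
python3 -m creep '[[0,0,-0.0006,0,0,0],[0,0,-0.0006,0,0,0],[0,0,-0.0006,0,0,0]]' >/dev/null; r
python3 -m creep '[[-0.0003,0,0,0,0.02,0],[-0.0003,0,0,0,0.02,0],[-0.0003,0,0,0,0.02,0]]' >/dev/null; r
python3 -m creep '[[0.0006,0,0,0,-0.04,0],[0.0006,0,0,0,-0.04,0],[0.0006,0,0,0,-0.04,0]]' >/dev/null; r
python3 -m creep '[[-0.0003,0,0,0,0.02,0],[-0.0003,0,0,0,0.02,0],[-0.0003,0,0,0,0.02,0]]' >/dev/null; r
```

```text
off in port frame mm [-0.3  0.5 15.7] rot err [0.0007 0.0006 0.0013] F in tool [ 1.31 -1.48 -9.87] M in tool [0.382 0.932 0.011]
off in port frame mm [-0.1  0.5 15.7] rot err [ 0.0007 -0.0197  0.0014] F in tool [ 2.7  -0.24 -9.88] M in tool [0.37  0.656 0.021]
off in port frame mm [ 0.3  0.8 16.2] rot err [0.0012 0.0223 0.0011] F in tool [  0.7   -1.63 -12.98] M in tool [ 0.444  0.864 -0.015]
off in port frame mm [ 0.7  0.8 15.7] rot err [0.0012 0.0021 0.0009] F in tool [ 0.66 -0.14 -9.25] M in tool [0.357 0.652 0.024]
```

```bash
python3 -m creep '[[-0.0002,0,0,0,0.01,0],[-0.0002,0,0,0,0.01,0],[-0.0002,0,0,0,0.01,0]]' >/dev/null; cat > f5.py <<'E'
import fit; from fit import *
import g; from g import *
F=[];M=[]
for i in range(6):
    q=viewer.read_camera("scene"); s=env.get_state(); T=toolR(); F.append(T.inv().apply(s["wrist_force"])); M.append(T.inv().apply(s["ft_torque"]))
print("F",np.mean(F,0).round(2),np.std(F,0).round(2),"M",np.mean(M,0).round(3)); 
X=lambda P:T.apply(np.asarray(P)*[-1,1,-1]+[0,0,.0157])+s["tcp_pos"]
W=(285,150,345,210)
m=mask(q,[X(boxpts(-28,28,-35,35,0,5))],W); v,u=np.nonzero(m>.5); print("pred slide box",u.min()+285,v.min()+150,u.max()+285,v.max()+150,u.mean()+285,v.mean()+150)
for l in("slide",):
    for o in nets.outline_of(l,q)[:3]:
        v,u=np.nonzero(o["region"]); print(l,round(o["confidence"],2),o["box"],u.mean(),v.mean())
cv2.imwrite("pics/z.png",q["image"][150:210,285:345])
im=q["image"][160:205,295:340].min(2); print("\n".join(" ".join("%3d"%v for v in r[::1]) for r in im[::2]))
E
python3 f5.py; python3 f4.py
```

```text
F [ 0.13 -0.5  -7.61] [0.26 0.36 0.52] M [0.265 0.447 0.017]
pred slide box 304 179 325 192 314.2085308056872 185.28436018957348
slide 0.45 [307.3, 179.9, 326.4, 195.8] 314.92899408284023 186.32544378698225
132 132 132 132 132 131 132 131 131 129 132 132 124  92  51  53  46  49  48  48  48  46  48  48  47  45  46  48  45  46  45  43  47  47  48  58  78  80  92 116 130 125 122 123 124
131 132 129 132 132 132 131 131 131 130 130 126 104  77  54  52  49  48  51  47  46  47  49  45  41  44  45  48  47  46  46  44  43  48  51  61  60  56  69  87 114 122 121 122 123
132 133 132 129 131 132 116  73  97 120 120 111  93  66  51  47  47  44  47  43  51  46  50  46  48  47  48  46  46  45  45  47  50  57  63  62  59  48  48  45  85 123 120 122 121
131 134 131 131 154 182 164  89 111 103  75  62  64  96 122  86  47  45  47  48  47  44  48  44  50  48  49  45  43  48  47  49  53  48  46  49  49  45  70 111 127 125 121 124 123
132 131 132 162 202 209 199 133  60  60  54  59  80 109 130 130 113  49  47  48  49  47  45  46  49  44  45  45  44  45  46  71  87  47  43  42  72 112 130 128 126 120 123 1
[... 2892 characters left out ...]
24 115  90 103 135 155 155 153 153 154 154 153 155 154 155 155 155 155 155 155 155 155 155 152 133 110 111 111 112 109 110 110 111 111 110 111 111 110 110 111 110 113 109  96
187 142 115  92  85  90 122 155 156 153 154 152 154 154 155 155 154 154 154 154 155 156 155 160 167 168 152 110 111 110 111 112 110 104 102 106 110 112 102  96  87  87  90  91  86
21.85 [ 0.5194 -0.1238  0.0683] [-1.89  0.62  6.81] [ 0.21  0.44 -0.05] 0.008976104807676431 60.16995549201965 [-0.31  0.2  -0.58  0.56 -0.13  0.5 ]
off in port frame mm [ 0.8  0.8 15.5] rot err [ 0.0012 -0.0079  0.0009] F in tool [-0.1  -0.97 -7.03] M in tool [0.192 0.457 0.004]
ROW [0.0008, -0.0008, -0.0011, 0.0012, -0.0079, 0.0009] rows>= 1
```

```bash
sed -i '/^im=/d;/imwrite/d' f5.py; python3 -m creep '[[0,0,0,0.012,0,0],[0,0,0,0.012,0,0],[0,0,0,0.012,0,0]]' >/dev/null; python3 f5.py|head -1; python3 f4.py|sed -n 2p; python3 -m creep '[[0,0,0,0.012,0,0],[0,0,0,0.012,0,0],[0,0,0,0.012,0,0]]' >/dev/null; python3 f5.py|head -1; python3 f4.py|sed -n 2p
```

```text
F [ 0.09 -1.74 -8.38] [0.48 0.61 0.48] M [0.063 0.436 0.004]
off in port frame mm [ 0.8  0.8 15.6] rot err [-0.0106 -0.008   0.0008] F in tool [-0.04 -1.78 -8.6 ] M in tool [ 0.011  0.411 -0.034]
F [  1.23  -1.94 -11.66] [0.27 0.31 0.41] M [ 0.028  0.581 -0.012]
off in port frame mm [ 0.8  0.9 15.9] rot err [-0.0222 -0.0079  0.0011] F in tool [  1.25  -2.17 -13.05] M in tool [-0.016  0.564  0.052]
```

```bash
python3 -m creep '[[0,0,0,-0.013,0,0],[0,0,0,-0.013,0,0],[0,0,0,-0.013,0,0],[0,0,0,-0.013,0,0]]' >/dev/null; python3 f5.py; python3 f4.py; python3 - <<'E'
from g import *
for n in("top","scene"):
    p=viewer.read_camera(n)
    print(n,proj(p,[.441,.305,.04]).round(),[(round(o["confidence"],2),np.round(o["box"]).tolist()) for o in nets.outline_of("brush",p)[:3]])
E
```

```text
F [ 0.41 -1.6  -8.34] [0.34 0.47 0.25] M [ 0.049  0.414 -0.011]
pred slide box 304 179 325 192 314.2547169811321 185.2830188679245
slide 0.73 [307.3, 177.2, 327.0, 195.6] 314.9878787878788 186.11515151515152
24.15 [ 0.5194 -0.1238  0.0684] [-2.92  0.55  7.6 ] [ 0.3   0.27 -0.01] 0.008996475639781946 60.15427350997925 [-0.31  0.2  -0.57  0.57 -0.14  0.51]
off in port frame mm [ 0.8  0.8 15.6] rot err [-0.0097 -0.0079  0.0009] F in tool [ 0.31 -1.86 -7.93] M in tool [-0.     0.405  0.01 ]
ROW [0.0008, -0.0008, -0.001, -0.0097, -0.0079, 0.0009] rows>= 1
top [222. 241.] [(0.93, [112.0, 244.0, 144.0, 264.0]), (0.57, [217.0, 235.0, 226.0, 252.0])]
scene [287. 259.] [(0.83, [277.0, 237.0, 297.0, 274.0]), (0.59, [206.0, 296.0, 252.0, 370.0])]
```

The brush is standing in its place, and the slide is flush and held at about 8 N. Handing in.

```bash
python3 -c "
from workcell import env
print(env.hand_in())"
```

```text
the job is handed in; nothing more can be done
None
```

I handed the job in at about 24 s: by my readings all three chips are in the trough, the brush stands released in its place, and the slide is gripped flush and centred over the port at about 8 N. The hand-in returned no verdict, and the third chip was seen only as a change with its shadow in the top picture.

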